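Seat a lens barrel in the V-block and hold it down

TASK

Lift the orange dust cover off the blue V-block and hang it by its loop handle on the hook stand, letting go of it. Then take the black lens barrel from its cork rest, lay it centred in the V-block so that it bears on both sloping sides, and press it down evenly and gently, with about 10 N: the program finishes with the gripper still holding the barrel and pressing it into the V. Leave the small things standing round the work where they are.

Things in the scene. Friction and masses are not known exactly. Their poses are not given: they have to be found in the camera images.
- vblock: Fixed blue V-block: base plate 66 (x) by 110 (y) mm, 10 mm thick, with two white V-saddles 24 mm long each; between them (y -30 to +30 mm) a gap lets fingers reach down round a barrel. Origin: centre of the underside, on the bench; y along the groove, z up. The 90 degree groove's bottom line is 18 mm above the bench at x = 0, its top edges 39 mm above it at x = +-21 mm.
- vblock_seat (a point): Where the centre of the lens barrel lies when it is fully seated: on the groove's middle, 40.6 mm above the bench, half-way between the two saddles. Axes as the V-block's.
- flank_far: The sloping sides of both saddles at the +x side of the V-block, facing -x and up at 45 degrees, of slippery plastic (friction about 0.12) (fixed to the V-block; same origin and axes as the V-block).
- flank_near: The sloping sides of both saddles at the -x side of the V-block, facing +x and up at 45 degrees, of slippery plastic (friction about 0.12) (fixed to the V-block; same origin and axes as the V-block).
- cover: Loose orange dust cover, 0.08 to 0.17 kg, on the V-block at the start: plate 68 (x) by 122 (y) by 4 mm; its skirt hangs 14 mm lower round the saddles, so lift it straight up first. Loop handle in its y-z plane: legs at y = +-28.5 mm, across their top a slab 10 mm thick (x), 66 long (y), z 48 to 80 mm; window below it 48 mm wide, z 4 to 48 mm. Origin: centre of the plate's underside; z up.
- cover_grip (a point): Point to grip the cover's handle: in the middle of the grip slab, 10 mm below its top edge and 22 mm above its lower edge, 70 mm above the cover's origin. Axes as the cover's: the slab is 10 mm thick along x. Fingers from above should not reach below the slab, since the hook rod must come to lie there.
- cover_bar (a point): Middle of the slab's lower edge, which rests on the hook rod when the cover hangs: 48 mm above the cover's origin, 22 mm below cover_grip.
- hook: Fixed hook stand: foot 84 mm wide, post 14 mm thick, 182 mm high; a level rod 8 mm thick, axis 170 mm above the bench, runs from the post along the stand's -x to 118 mm, then turns up to 126 mm out, top at 186 mm. Origin: on the post's axis, on the bench. The cover goes slab over the upturned end, rod through the window (cover's x along the rod), then down onto the rod.
- hook_seat (a point): Good place for the slab's lower edge: top of the hook rod, 85 mm out from the post's axis, 174 mm above the bench. Axes as the hook stand's.
- rest: Fixed cork-coloured rest of the lens barrel: two blocks 50 (x) by 22 (y) mm at y = +-42 mm with stops 23.5 mm high either side of the barrel, joined by a spine 20 mm wide, 8 mm high under the barrel. Between the blocks 62 mm are free for fingers, down to the bench beside the spine. Origin: centre of the underside; y along the barrel.
- lens: Loose lens barrel, a black cylinder 32 mm in diameter and 120 mm long with brass rings at its ends, a ribbed grip in the middle and a green ring near one end; 0.1 to 0.2 kg; either way round is right. Origin: its centre; its y axis is the barrel's axis.
- lens_center (a point): Centre of the lens barrel, on its axis half-way along: the place to grip it, across its 32 mm. 28 mm above the bench at the start. Axes as the barrel's.
- timer: Bystander: white square timer 66x66x18 mm lying flat; origin at the centre of its underside.
- objective_case: Bystander: black round case, 35 mm in diameter, 60 mm tall, standing; origin at the centre of its underside.
- usb_stick: Bystander: dark memory stick 18x57x8 mm lying flat; origin at the centre of its underside.
- tally_counter: Bystander: steel hand counter 80x51x24 mm lying on its back; origin at the centre of its underside.
Mind the look-alikes: they are no part of the job. There is more than one size of the lens; the job needs the larger.

How it is judged:
By the outcome, as a careful person would: the job done as asked, in the order asked, and still so for the second after the job is handed in, while the arm keeps its last pose, push and grip.
It also fails if it takes over 72 s, if anything falls off the work surface, if the arm or the gripper's body presses on something with over 40 N, if the wrist force passes 120 N, or if a joint passes its speed limit or range.

ROBOT

A 6-joint arm with a two-finger parallel gripper is mounted at the origin on a cart in front of the work surface, level with it; the furniture and walls round the work are solid. World frame = base frame: x ahead of the robot, y to its left, z up, the work surface at z = 0. Lengths are in m, angles in rad, forces in N, time in s.
With the tool pointing down it reaches from about 0.35 to 0.775 m from the base axis. Payload 7.3 kg.
Tool frame: the origin (TCP) lies at the very end of the fingers, on their centre line; the grasp point (between the pads) lies 19 mm behind it; z points along the fingers, y is the line along which they close (so a half turn about z gives the same grasp; the last joint's range is limited). The gripper opens to 92 mm and grips with 3 to 60 N. Pads are 19 mm wide; open, the fingers measure 130 mm over their backs; the gripper's body (75 mm by 190 mm) begins 47 mm behind the grasp point.
Start: joints at [1.14, 0.342, 1.524, -0, 1.275, -0.146], TCP at [0.147, 0.504, 0.227] pointing down, gripper open.
Joint ranges: [-2.53, 2.53], [-0.77, 2.02], [0.04, 2.7], [-1, 4.14], [0.28, 2.66], [-3.11, 3.11]. Speed limits (rad/s): [2.57, 2.57, 3.14, 3.14, 3.14, 3.14].

INTERFACE

Orientations are given as [roll, pitch, yaw] about the fixed x, y, z axes, in that order (R = Rz(yaw) Ry(pitch) Rx(roll)).
In Python, from cell import * gives the robot as it stands.
- The arm moves only by the tool step_arm, never from a script. Its argument "commands" is a list of rows, each a list of 7 numbers: the opening, from 0 (shut) to 1 (fully open), then the shift along the world's x, y, z in cm, then the turn, a rotation vector about the world's x, y, z in rad. A call has 1 to 5 rows; each row is the pose to reach, as a shift and turn from the pose commanded when the call began; what a row does not reach only later rows make up. A row lasts 1/12 s, in which the tool goes at most 41.7 mm and 7.16 degrees, less where a joint would pass 70% of its speed; a pose out of reach is approached as far as the arm can. A call with a gripper value outside its range is refused whole. The fingers move at their own pace and stop on an object; "grip_force" is the grip in N (left out, the last holds). Time passes only in rows, so rows that repeat a pose let the fingers close. It gives the time, the measured TCP pose, the force, the opening and the grip force at its end, in the units of the state.
- observe(): the state, without advancing time (a new reading comes with each control period).
- read_camera(name): name is "scene" or "top" or "wrist"; returns the picture (384x512x3 uint8, red, green, blue); there is no depth.
- camera_model(name): a dict with "vfov" (degrees; the focal length in pixels is half the picture's height over the tangent of half this angle, whatever the lens; pixels are square), "cx", "cy" (the principal point, pixels), "k1" (the pictures are not rectified: a ray, as slopes to the right and down, at radius r is drawn at 1 + k1 r^2 times it, then the intrinsics apply), "world_to_cam" (4x4, takes a point from world to camera coordinates). Camera axes: x right, y up, looking along -z (the intrinsics and any distortion apply to the point x, -y, -z); pixel columns grow to the right and rows downward; lengths in m; the calibration is good to about 2 mm. A picture is of the moment at which its call begins: read the wrist's pose just before it. camera_model takes no time and is no camera call; for the wrist camera it gives the pose at the moment of the call.
- hand_in(): hands the job in; it is judged then, once.
The state is a dict: "time": time; "qpos": joint angles; "qvel": joint speeds; "joint_efforts": joint torques, N m; "tool_pos": TCP position; "tool_rot": TCP orientation; "contact_force": force on the tool from outside, world axes, zero at the start; "torque": the same for the moment, N m; "opening": finger opening in m; "grip_force": force on a finger pad.
Only numpy, scipy, OpenCV 4.12 (cv2) and the standard library are available. Lean on these libraries where they do the work, as an engineer would, in place of code of your own. Each camera call takes 0.05 s, during which the arm holds its last target. There are 200 camera calls.

## Working session

There is one attempt and no reset: what is moved stays moved. The work goes in short steps, Python scripts to look and compute and a tool call to move; the robot and the scene stay as the last step left them, time stands still between calls to the robot, and variables do not carry over. Pictures are saved under pics/ and viewed, at most 10 in all, crops included, and the job is handed in when it is done.

Besides the shell and the picture viewer there is one more tool, called after ">>>" by a JSON object that holds its "name" and its "arguments", one argument or row to a line. step_arm: Moves the arm, as the interface text tells. Its arguments: {"type":"object","properties":{"commands":{"type":"array"},"grip_force":{"type":"number"}},"required":["commands"]}

```bash
mkdir -p pics; ls
cat > h.py <<'E'
from cell import *
import numpy as np, cv2
def K(m): 
    f=192/np.tan(np.radians(m["vfov"])/2); return np.array([[f,0,m["cx"]],[0,f,m["cy"]],[0,0,1.]])
def ray(m,uv):
    uv=np.array(uv,float).reshape(-1,1,2)
    p=cv2.undistortPoints(uv,K(m),np.array([m["k1"],0,0,0,0.]))[:,0]
    T=np.array(m["world_to_cam"]); R=T[:3,:3]
    d=np.c_[p[:,0],-p[:,1],-np.ones(len(p))]@R
    return -R.T@T[:3,3], d
def plane(m,uv,z):
    c,d=ray(m,uv); return c+d*((z-c[2])/d[:,2])[:,None]
def proj(m,P):
    T=np.array(m["world_to_cam"]); q=np.atleast_2d(P)@T[:3,:3].T+T[:3,3]
    q=q*[1,-1,-1]; return cv2.projectPoints(q,np.zeros(3),np.zeros(3),K(m),np.array([m["k1"],0,0,0,0.]))[0][:,0]
def snap(name,out,crop=None,s=1.5):
    m=camera_model(name); im=read_camera(name); np.save(f"pics/{out}.npy",im)
    v=im
    if crop: a,b,c,d=crop; v=im[b:d,a:c]
    v=cv2.resize(v,None,fx=s,fy=s,interpolation=cv2.INTER_CUBIC)
    cv2.imwrite(f"pics/{out}.png",v[:,:,::-1]); return m,im
E
python3 - <<'E'
from h import *
for n in("scene","top"):
    m,im=snap(n,n+"0"); print(n,{k:np.round(v,3).tolist() for k,v in m.items() if not isinstance(v,str)})
print(observe())
E
```

```text
pics
scene {'vfov': 48.513, 'cx': 252.617, 'cy': 193.813, 'k1': 0.053, 'world_to_cam': [[0.714, -0.7, 0.005, -0.204], [0.523, 0.539, 0.66, -0.549], [-0.465, -0.469, 0.751, -0.575], [0.0, 0.0, 0.0, 1.0]]}
top {'vfov': 54.241, 'cx': 255.286, 'cy': 189.444, 'k1': -0.104, 'world_to_cam': [[-0.002, -1.0, -0.013, 0.323], [0.981, -0.005, 0.193, -0.59], [-0.193, -0.012, 0.981, -1.031], [0.0, 0.0, 0.0, 1.0]]}
{'time': 0.1, 'qpos': array([ 1.13999013e+00,  3.42680109e-01,  1.52494760e+00, -5.98223499e-06,
        1.27537898e+00, -1.46014249e-01]), 'qvel': array([ 0.00040691, -0.00048431, -0.00254373, -0.00109881,  0.00046883,
        0.00041112]), 'joint_efforts': array([ 1.03821516e-03, -4.32001376e+01, -2.44699162e+01,  7.18210987e-02,
        5.25767030e-02, -5.00266879e-05]), 'tool_pos': array([0.14733456, 0.50351758, 0.22609129]), 'tool_rot': array([-3.14019283e+00, -2.00076783e-04,  2.85680232e+00]), 'contact_force': array([ 0.1386065 , -0.554036  , -0.31101428]), 'torque': array([ 0.03889765, -0.00712237,  0.00503595]), 'grip_force': 0.0, 'opening': 0.0918563477454679}
```

View pics/top0.png

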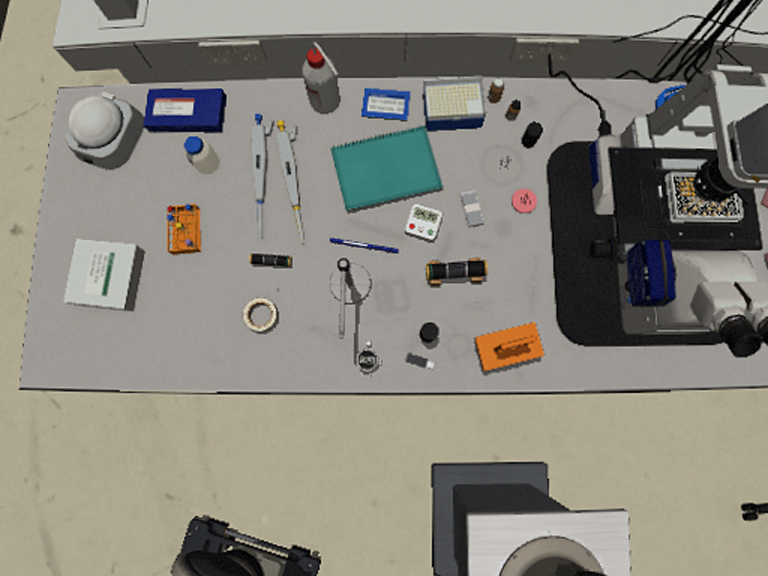

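View pics/scene0.png

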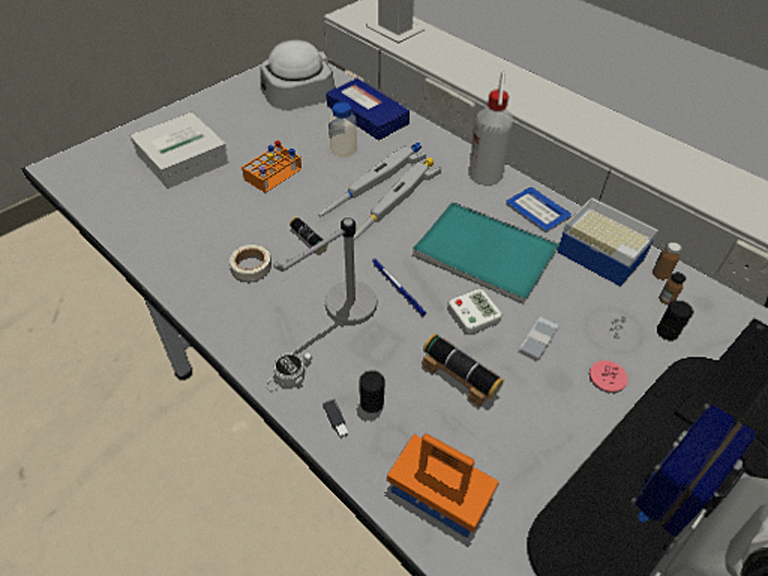

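Top view (1.5x scale): the orange cover is at (508,347), the hook post top at (344,265) with its rod running down to (342,335). Candidates for the lens: the barrel on the cork rest at (457,271), and the shorter one at (271,260) lying bare. The one in the cork rest fits: it is larger and it has the rest.

Run:
```python
from h import *
m=camera_model("top"); im=np.load("pics/top0.npy"); ms=camera_model("scene"); ims=np.load("pics/scene0.npy")
print("cam",ray(m,[[255,190]])[0],ray(ms,[[255,190]])[0])
hsv=cv2.cvtColor(im,cv2.COLOR_RGB2HSV)
def big(mask,roi):
    z=np.zeros_like(mask); a,b,c,d=roi; z[b:d,a:c]=mask[b:d,a:c]
    cs,_=cv2.findContours(z,cv2.RETR_EXTERNAL,cv2.CHAIN_APPROX_NONE); return max(cs,key=cv2.contourArea)
def rect(c,z):
    P=plane(m,c[:,0],z)[:,:2]; r=cv2.minAreaRect((P*1000).astype(np.float32)); return r
o=cv2.inRange(hsv,(5,120,60),(22,255,255))
c=big(o,(300,200,380,260)); print("cover",rect(c,.043))
print("px",cv2.boundingRect(c))
# lens: dark barrel and brass/cork
dk=cv2.inRange(hsv,(0,0,0),(179,255,60)); c=big(dk,(278,165,330,195)); print("lens dark",rect(c,.03),cv2.boundingRect(c))
ck=cv2.inRange(hsv,(8,70,50),(35,255,255)); z=np.zeros_like(ck); z[165:195,278:330]=ck[165:195,278:330]
ck=z|0; zz=cv2.morphologyEx(z|np.where(np.pad(np.ones((30,52),np.uint8),((165,189),(278,182))),dk,0).astype(np.uint8),cv2.MORPH_CLOSE,np.ones((3,3)))
c=big(zz,(0,0,512,384)); print("rest+lens",rect(c,.024),cv2.boundingRect(c))
for n,P in(("post top",plane(m,[[344/1.5,265/1.5]],.182)),("rod end",plane(m,[[342/1.5,335/1.5]],.18))): print(n,P)
# composite crop
a=cv2.resize(im[160:260,215:380],None,fx=4,fy=4,interpolation=cv2.INTER_CUBIC)
b=cv2.resize(ims[140:250,180:340],None,fx=4,fy=4)
cv2.imwrite("pics/a.png",a[:,:,::-1])
```

```text
cam [0.37981853 0.30760741 1.13012712] [ 0.1654494  -0.11658389  0.79544643]
cover ((471.13018798828125, 77.86216735839844), (68.13520812988281, 123.79756164550781), 13.675551414489746)
px (317, 215, 46, 32)
lens dark ((625.6134643554688, 174.80615234375), (31.839204788208008, 111.81808471679688), 4.253089427947998) (286, 174, 38, 13)
rest+lens ((623.7243041992188, 173.5106201171875), (50.873779296875, 123.90969848632812), 3.873279094696045) (284, 172, 41, 19)
post top [[0.60094045 0.38698431 0.182     ]]
rod end [[0.47960806 0.38924015 0.18      ]]
```

View pics/a.png

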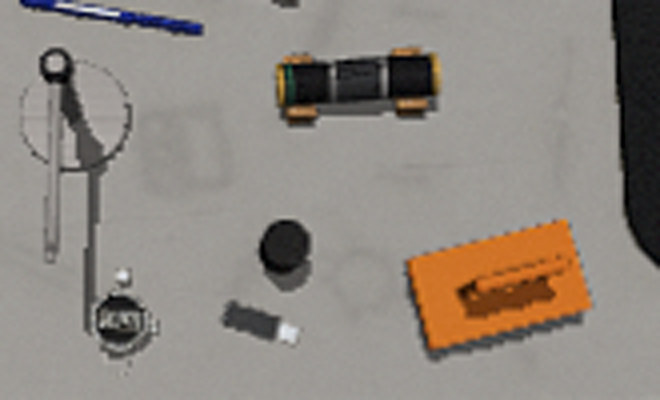

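The enlarged crop confirms the larger barrel (green ring, brass ends) at about (358,80) in cork blocks. The cover handle slab is at about (515,275), the post top at (55,65) and the rod end at (50,258). Moving above the cover.

>>> {"name": "step_arm", "arguments": {
  "commands": [
    [1, 2, -2.8, 0, 0, 0, -0.07],
    [1, 4.3, -5.7, 0, 0, 0, -0.14],
    [1, 6.5, -8.5, 0, 0, 0, -0.21],
    [1, 8.6, -11.4, 0, 0, 0, -0.28],
    [1, 10.8, -14.2, 0, 0, 0, -0.35]
  ]
}}

```text
time: 0.52
tool_pos: [0.2558, 0.3603, 0.2264]
tool_rot: [-3.141, -0.0, 2.504]
contact_force: [0.8, -0.3, -0.2]
opening: 0.0916
grip_force: 0.0
```

>>> {"name": "step_arm", "arguments": {
  "commands": [
    [1, 2, -2.8, 0, 0, 0, -0.07],
    [1, 4.3, -5.7, 0, 0, 0, -0.14],
    [1, 6.5, -8.5, 0, 0, 0, -0.21],
    [1, 8.6, -11.4, 0, 0, 0, -0.28],
    [1, 10.8, -14.2, 0, 0, 0, -0.35]
  ]
}}

```text
time: 0.93
tool_pos: [0.3639, 0.2182, 0.2266]
tool_rot: [-3.141, -0.0, 2.153]
contact_force: [-0.3, 0.9, -0.1]
opening: 0.0916
grip_force: 0.0
```

>>> {"name": "step_arm", "arguments": {
  "commands": [
    [1, 2.5, -3.5, 0, 0, 0, -0.09],
    [1, 5, -7, 0, 0, 0, -0.17],
    [1, 7.5, -10.5, 0, 0, 0, -0.26],
    [1, 10.8, -14.2, 0, 0, 0, -0.35],
    [1, 10.8, -14.2, 0, 0, 0, -0.35]
  ]
}}

```text
time: 1.35
tool_pos: [0.4744, 0.0737, 0.2264]
tool_rot: [3.141, 0.002, 1.799]
contact_force: [0.3, -0.2, 0.1]
opening: 0.0917
grip_force: 0.0
```

Run:
```python
from h import *
s=observe(); m,im=snap("wrist","w1"); print(s["tool_pos"],s["tool_rot"],s["qpos"].round(2),m["cx"],m["cy"],m["vfov"])
print(proj(m,[[.471,.078,.119],[.471,.078,.043]]))
```

```text
[0.47438579 0.07365182 0.22637621] [3.14061731e+00 1.71728354e-03 1.79853352e+00] [-0.    0.26  1.64 -0.    1.24 -0.23] 257.9552093608518 190.67107829285305 68.05846950438749
[[255.44970699 182.81352197]
 [255.98265565 166.73116704]]
```

View pics/w1.png

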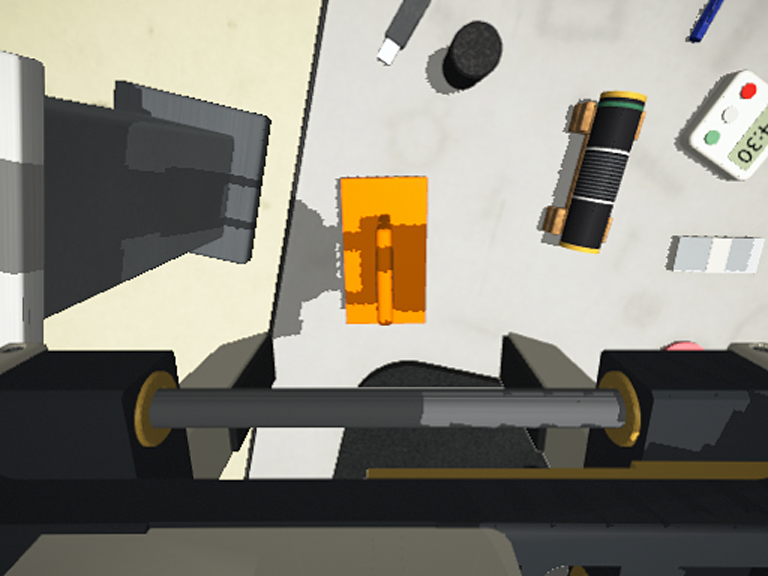

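Wrist view (1.5x): cover plate spans x 341–427, y 177–325 px. The handle slab is a vertical strip at x≈385, y 215–325, between the fingers. The barrel on its rest is at (603,172), with its green ring at the top.

Run:
```python
from h import *
m=camera_model("wrist"); im=np.load("pics/w1.npy"); s=observe()
print("cam",ray(m,[[0,0]])[0])
hsv=cv2.cvtColor(im,cv2.COLOR_RGB2HSV); o=cv2.inRange(hsv,(5,120,60),(22,255,255)); o[:100]=0;o[225:]=0;o[:,300:]=0
c=max(cv2.findContours(o,0,1)[0],key=cv2.contourArea); P=plane(m,c[:,0],.043)[:,:2]
print("plate",cv2.minAreaRect((P*1000).astype(np.float32)))
# left & right plate edges by row (upper part, no handle)
print("slab ends",plane(m,[[384/1.5,216/1.5],[386/1.5,324/1.5]],.119))
dk=cv2.inRange(hsv,(0,0,0),(179,255,70)); z=dk*0; z[60:168,365:435]=dk[60:168,365:435]
z=cv2.morphologyEx(z,cv2.MORPH_CLOSE,np.ones((5,5))); c=max(cv2.findContours(z,0,1)[0],key=cv2.contourArea)
P=plane(m,c[:,0],.03)[:,:2]; print("lens",cv2.minAreaRect((P*1000).astype(np.float32)))
e=plane(m,[[625/1.5,97/1.5],[581/1.5,248/1.5]],.036); print("lens ends",e,e.mean(0))
R=cv2.Rodrigues; y=s["tool_rot"][2]; print("tool y ang deg",np.degrees(np.arctan2(-np.cos(y),np.sin(y))))
```

```text
cam [0.45702369 0.14826457 0.38470792]
plate ((471.4557800292969, 75.28301239013672), (67.74815368652344, 122.70716094970703), 13.917450904846191)
slab ends [[0.46279146 0.11492538 0.119     ]
 [0.48036687 0.04538797 0.119     ]]
lens ((617.1047973632812, 174.89224243164062), (52.14842224121094, 116.30436706542969), 4.131083011627197)
lens ends [[0.62057519 0.23226515 0.036     ]
 [0.62963098 0.11612044 0.036     ]] [0.62510308 0.1741928  0.036     ]
tool y ang deg 13.245419866838185
```

>>> {"name": "step_arm", "arguments": {
  "commands": [
    [1, -0.3, 0.35, -3, 0, 0, 0.01],
    [1, -0.3, 0.35, -6.5, 0, 0, 0.01],
    [0.6, -0.3, 0.35, -10, 0, 0, 0.01],
    [0.5, -0.3, 0.35, -13.4, 0, 0, 0.01],
    [0.5, -0.3, 0.35, -13.4, 0, 0, 0.01]
  ],
  "grip_force": 30
}}

```text
time: 1.82
tool_pos: [0.4636, 0.0821, 0.0874]
tool_rot: [-3.13, -0.003, 1.818]
contact_force: [-1.6, -0.4, -0.4]
opening: 0.0763
grip_force: 0.0
```

>>> {"name": "step_arm", "arguments": {
  "commands": [
    [0, 0, 0, 0, 0, 0, 0],
    [0, 0, 0, 0, 0, 0, 0],
    [0, 0, 0, 0, 0, 0, 0],
    [0, 0, 0, 0, 0, 0, 0],
    [0, 0, 0, 0, 0, 0, 0]
  ],
  "grip_force": 30
}}

```text
time: 2.23
tool_pos: [0.4694, 0.0815, 0.0943]
tool_rot: [3.139, 0.001, 1.817]
contact_force: [-0.3, -0.3, -0.0]
opening: 0.043
grip_force: 0.0
```

>>> {"name": "step_arm", "arguments": {
  "commands": [
    [0, 0, 0, 0, 0, 0, 0],
    [0, 0, 0, 0, 0, 0, 0],
    [0, 0, 0, 0, 0, 0, 0],
    [0, 0, 0, 0, 0, 0, 0],
    [0, 0, 0, 0, 0, 0, 0]
  ],
  "grip_force": 30
}}

```text
time: 2.65
tool_pos: [0.4686, 0.0814, 0.0928]
tool_rot: [3.141, 0.0, 1.817]
contact_force: [0.5, 0.7, 0.2]
opening: 0.0096
grip_force: 21.9
```

>>> {"name": "step_arm", "arguments": {
  "commands": [
    [0, 0, 0, 1, 0, 0, 0],
    [0, 0, 0, 2.5, 0, 0, 0],
    [0, 0, 0, 5, 0, 0, 0],
    [0, 0, 0, 8, 0, 0, 0],
    [0, 0, 0, 11, 0, 0, 0]
  ]
}}

```text
time: 3.07
tool_pos: [0.4678, 0.0813, 0.2034]
tool_rot: [-3.14, -0.0, 1.817]
contact_force: [1.3, 0.2, -2.0]
opening: 0.0098
grip_force: 30.0
```

>>> {"name": "step_arm", "arguments": {
  "commands": [
    [0, -0.3, 1, 0, 0, 0, 0],
    [0, -1, 3, 0, 0, 0, -0.04],
    [0, -2, 6, 0, 0, 0, -0.08],
    [0, -3, 9, 0, 0, 0, -0.12],
    [0, -4, 12, 0, 0, 0, -0.16]
  ]
}}

```text
time: 3.48
tool_pos: [0.4275, 0.2024, 0.202]
tool_rot: [-3.141, 0.0, 1.654]
contact_force: [1.3, 0.0, -0.5]
opening: 0.01
grip_force: 30.0
```

>>> {"name": "step_arm", "arguments": {
  "commands": [
    [0, -0.3, 3, 0, 0, 0, -0.03],
    [0, -0.6, 6, 0, 0, 0, -0.06],
    [0, -1, 9, 0, 0, 0, -0.1],
    [0, -1, 10.5, 0, 0, 0, -0.1],
    [0, -1, 11, 0, 0, 0, -0.1]
  ]
}}

```text
time: 3.9
tool_pos: [0.4175, 0.3137, 0.2018]
tool_rot: [-3.141, -0.0, 1.56]
contact_force: [-1.0, -0.3, -1.0]
opening: 0.0101
grip_force: 30.0
```

Run:
```python
from h import *
s=observe(); print(s["tool_pos"],s["tool_rot"],s["contact_force"],s["opening"])
ms,ims=snap("scene","s2"); m,im=snap("top","t2")
a=cv2.resize(im[150:270,190:350],None,fx=2.5,fy=2.5,interpolation=cv2.INTER_CUBIC)
b=cv2.resize(ims[100:340,150:350],(400,480),interpolation=cv2.INTER_CUBIC)
C=np.zeros((480,800,3),np.uint8); C[:300,:400]=a; C[:,400:]=b
cv2.imwrite("pics/c2.png",C[:,:,::-1])
```

```text
[0.4174929  0.31371362 0.2017834 ] [-3.14055032e+00 -5.27772198e-05  1.55955325e+00] [-1.01821657 -0.34650677 -1.01012179] 0.01010833820042306
```

View pics/c2.png

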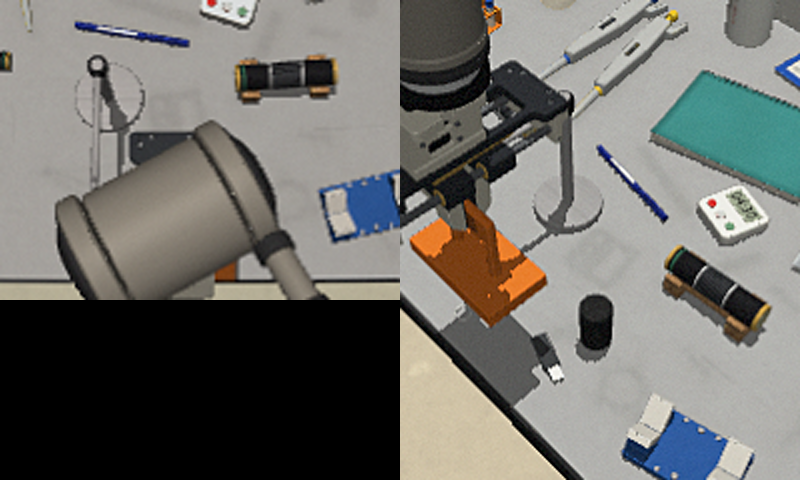

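Left (top view): the V-block is uncovered at (360,207) in the crop, and the post and rod are at (97,65) and (95,185). Right (scene view): the cover hangs level in the gripper, clear of everything. Checking the rod by two-view rays from the first pictures.

Run:
```python
from h import *
mt=camera_model("top"); ms=camera_model("scene")
def tri(a,b):
    (c1,d1),(c2,d2)=ray(mt,[a]),ray(ms,[b]); d1,d2=d1[0],d2[0]
    t=np.linalg.lstsq(np.c_[d1,-d2],c2-c1,rcond=None)[0]; p,q=c1+t[0]*d1,c2+t[1]*d2; return (p+q)/2,np.linalg.norm(p-q)
print("ball",tri((228.8,176.2),(348/1.5,226/1.5)))
print("tip",tri((227.6,223.5),(280/1.5,266/1.5)))
print("foot c scene",plane(ms,[[351/1.5,303/1.5]],.004),"top",plane(mt,[[75/4+215,115/4+160]],.004))
```

```text
ball (array([0.60396161, 0.38915987, 0.17389482]), np.float64(0.00030855481817377824))
tip (array([0.48041028, 0.38938531, 0.18135926]), np.float64(0.0031173450680976084))
foot c scene [[0.60380889 0.38992418 0.004     ]] top [[0.60434417 0.38788206 0.004     ]]
```

>>> {"name": "step_arm", "arguments": {
  "commands": [
    [0, 0, 2, 0, 0, 0, 0],
    [0, 0, 5, 0, 0, 0, 0],
    [0, 0, 7.5, 0, 0, 0, 0],
    [0, 0, 8.2, 0, 0, 0, 0],
    [0, 0, 8.2, 0, 0, 0, 0]
  ]
}}

```text
time: 4.42
tool_pos: [0.4185, 0.3935, 0.2021]
tool_rot: [-3.141, 0.001, 1.558]
contact_force: [0.0, -0.3, -1.4]
opening: 0.0098
grip_force: 30.0
```

>>> {"name": "step_arm", "arguments": {
  "commands": [
    [0, 1.5, 0, 0, 0, 0, 0],
    [0, 3.5, 0, 0, 0, 0, 0],
    [0, 5.5, 0, 0, 0, 0, 0],
    [0, 7.5, 0, 0, 0, 0, 0],
    [0, 8.5, 0, 0, 0, 0, 0]
  ]
}}

```text
time: 4.83
tool_pos: [0.5059, 0.3906, 0.2024]
tool_rot: [3.141, 0.001, 1.554]
contact_force: [-0.1, -0.1, -0.3]
opening: 0.0097
grip_force: 30.0
```

>>> {"name": "step_arm", "arguments": {
  "commands": [
    [0, 1, 0, 0, 0, 0, 0],
    [0, 1.5, 0, 0, 0, 0, 0],
    [0, 1.5, 0, -0.5, 0, 0, 0],
    [0, 1.5, 0, -1, 0, 0, 0],
    [0, 1.5, 0, -1.2, 0, 0, 0]
  ]
}}

```text
time: 5.25
tool_pos: [0.5176, 0.3925, 0.1895]
tool_rot: [-3.14, 0.001, 1.557]
contact_force: [-0.9, -0.1, -1.2]
opening: 0.0102
grip_force: 30.0
```

Run:
```python
from h import *
s=observe(); print(s["tool_pos"],s["contact_force"])
ms,ims=snap("scene","s3",(150,90,330,270),3)
```

```text
[0.51757382 0.39254337 0.18952422] [-0.93974122 -0.06266581 -1.22433916]
```

View pics/s3.png

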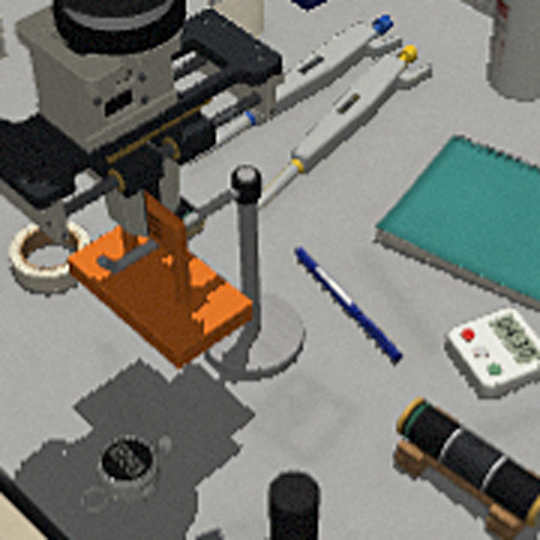

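The rod enters the window at about (200,215) and its upturned end shows on the near side at (110,260), so the cover is threaded. Lowering.

>>> {"name": "step_arm", "arguments": {
  "commands": [
    [0, 0, 0, -0.3, 0, 0, 0],
    [0, 0, 0, -0.6, 0, 0, 0],
    [0, 0, 0, -0.8, 0, 0, 0],
    [0, 0, 0, -0.9, 0, 0, 0],
    [0, 0, 0, -0.9, 0, 0, 0]
  ]
}}

```text
time: 5.72
tool_pos: [0.5183, 0.3934, 0.1814]
tool_rot: [-3.141, 0.0, 1.557]
contact_force: [-0.2, 0.1, -0.7]
opening: 0.0097
grip_force: 30.0
```

>>> {"name": "step_arm", "arguments": {
  "commands": [
    [0, 0, 0, -0.1, 0, 0, 0],
    [0, 0, 0, -0.1, 0, 0, 0],
    [0, 0, 0, -0.2, 0, 0, 0],
    [0, 0, 0, -0.2, 0, 0, 0],
    [0, 0, 0, -0.2, 0, 0, 0]
  ]
}}

```text
time: 6.13
tool_pos: [0.5185, 0.3934, 0.1798]
tool_rot: [3.141, 0.0, 1.557]
contact_force: [-0.2, 0.1, -2.0]
opening: 0.0098
grip_force: 30.0
```

>>> {"name": "step_arm", "arguments": {
  "commands": [
    [0, 0, 0, -0.1, 0, 0, 0],
    [0, 0, 0, -0.1, 0, 0, 0],
    [0, 0, 0, -0.15, 0, 0, 0],
    [0, 0, 0, -0.15, 0, 0, 0],
    [0, 0, 0, -0.15, 0, 0, 0]
  ]
}}

```text
time: 6.55
tool_pos: [0.5186, 0.3935, 0.1794]
tool_rot: [3.14, -0.001, 1.557]
contact_force: [-1.6, -1.5, 5.1]
opening: 0.0097
grip_force: 30.0
```

>>> {"name": "step_arm", "arguments": {
  "commands": [
    [0, 0, 0, -0.1, 0, 0, 0],
    [0, 0, 0, -0.1, 0, 0, 0],
    [0, 0, 0, -0.15, 0, 0, 0],
    [0, 0, 0, -0.15, 0, 0, 0],
    [0, 0, 0, -0.15, 0, 0, 0]
  ]
}}

```text
time: 6.97
tool_pos: [0.5187, 0.3935, 0.1793]
tool_rot: [3.139, -0.001, 1.557]
contact_force: [-4.4, -3.4, 12.3]
opening: 0.0101
grip_force: 30.0
```

>>> {"name": "step_arm", "arguments": {
  "commands": [
    [0, 0, 0, 0.2, 0, 0, 0],
    [0, 0, 0, 0.2, 0, 0, 0],
    [0.15, 0, 0, 0.2, 0, 0, 0],
    [0.25, 0, 0, 0.2, 0, 0, 0],
    [0.35, 0, 0, 0.2, 0, 0, 0]
  ]
}}

```text
time: 7.38
tool_pos: [0.5184, 0.3933, 0.1781]
tool_rot: [-3.141, 0.0, 1.557]
contact_force: [0.0, 0.2, 0.4]
opening: 0.0227
grip_force: 0.0
```

>>> {"name": "step_arm", "arguments": {
  "commands": [
    [0.5, 0, 0, 0, 0, 0, 0],
    [0.5, 0, 0, 0, 0, 0, 0],
    [0.5, 0, 0, 0, 0, 0, 0],
    [0.5, 0, 0, 1, 0, 0, 0],
    [0.5, 0, 0, 3, 0, 0, 0]
  ]
}}

```text
time: 7.8
tool_pos: [0.5174, 0.3927, 0.2069]
tool_rot: [-3.137, 0.003, 1.557]
contact_force: [0.2, -0.9, -0.6]
opening: 0.0457
grip_force: 0.0
```

>>> {"name": "step_arm", "arguments": {
  "commands": [
    [0.5, 0, 0, 2, 0, 0, 0],
    [0.5, 0, 0, 4, 0, 0, 0],
    [0.5, 0, 0, 6, 0, 0, 0],
    [0.5, 0, -2, 6, 0, 0, 0],
    [0.5, 0, -4, 6, 0, 0, 0]
  ]
}}

```text
time: 8.22
tool_pos: [0.5188, 0.354, 0.271]
tool_rot: [3.138, -0.002, 1.559]
contact_force: [0.5, -0.2, -0.7]
opening: 0.046
grip_force: 0.0
```

>>> {"name": "step_arm", "arguments": {
  "commands": [
    [0.8, 2, -3.5, 0, 0, 0, 0.02],
    [0.8, 4, -7, 0, 0, 0, 0.04],
    [0.8, 6, -10, 0, 0, 0, 0.06],
    [0.8, 8, -13.5, 0, 0, 0, 0.08],
    [0.8, 10, -16.5, -2, 0, 0, 0.09]
  ]
}}

```text
time: 8.63
tool_pos: [0.6211, 0.1866, 0.2539]
tool_rot: [3.132, -0.001, 1.648]
contact_force: [0.2, 0.3, 0.9]
opening: 0.0724
grip_force: 0.0
```

>>> {"name": "step_arm", "arguments": {
  "commands": [
    [0.8, 0.7, -1.4, -2, 0, 0, 0],
    [0.8, 0.7, -1.4, -3, 0, 0, 0],
    [0.8, 0.7, -1.4, -3, 0, 0, 0],
    [0.8, 0.7, -1.4, -3, 0, 0, 0],
    [0.8, 0.7, -1.4, -3, 0, 0, 0]
  ]
}}

```text
time: 9.05
tool_pos: [0.6255, 0.1759, 0.2204]
tool_rot: [3.139, -0.001, 1.648]
contact_force: [0.4, -0.9, 0.5]
opening: 0.074
grip_force: 0.0
```

Run:
```python
from h import *
s=observe(); y=s["tool_rot"][2]; print(s["tool_pos"],np.degrees(np.arctan2(-np.cos(y),np.sin(y))))
m,im=snap("wrist","w4"); ms,ims=snap("scene","s4"); mt,imt=snap("top","t4")
C=np.zeros((600,800,3),np.uint8); C[:300,:400]=cv2.resize(im,(400,300)); C[:300,400:]=cv2.resize(ims[80:260,130:370],(400,300),interpolation=2)
C[300:,:400]=cv2.resize(imt[150:270,200:360],(400,300),interpolation=2)
cv2.imwrite("pics/c4.png",C[:,:,::-1]); print(proj(m,[[.625,.174,.044],[.4715,.0765,.018]]))
```

```text
[0.62548111 0.1758988  0.22038637] 4.448474338729452
[[257.09037283 173.80215625]
 [140.61999813 229.98215958]]
```

View pics/c4.png

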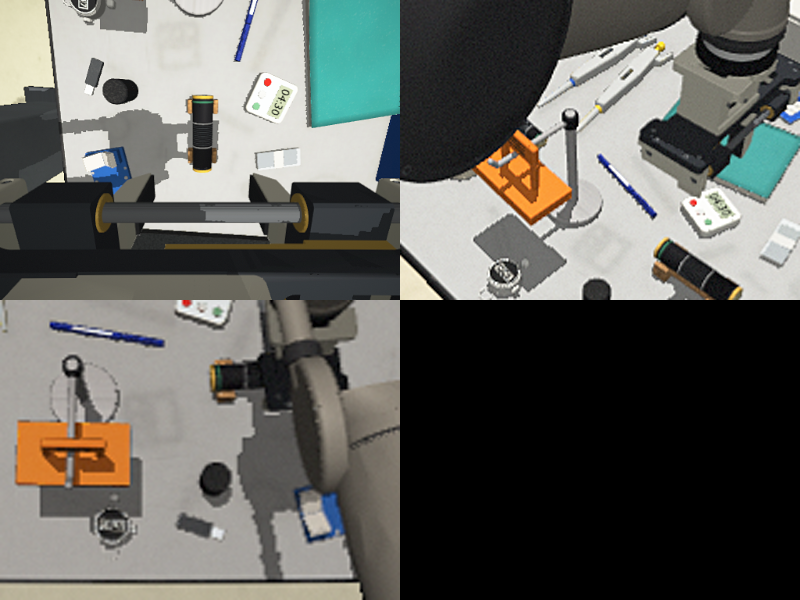

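Cover hangs on the rod and is released (bottom left, cover at (73,453); top right, the window is over the rod). In the wrist view the barrel is centred between the fingers at (202,135). Descending to grip.

>>> {"name": "step_arm", "arguments": {
  "commands": [
    [0.8, 0, 0, -3.5, 0, 0, 0],
    [0.8, 0, 0, -7, 0, 0, 0],
    [0.8, 0, 0, -10.5, 0, 0, 0],
    [0.8, 0, 0, -13, 0, 0, 0],
    [0.8, 0, 0, -15, 0, 0, 0]
  ]
}}

```text
time: 9.62
tool_pos: [0.6244, 0.175, 0.0669]
tool_rot: [-3.14, 0.0, 1.648]
contact_force: [-1.0, 0.4, 0.0]
opening: 0.0731
grip_force: 0.0
```

>>> {"name": "step_arm", "arguments": {
  "commands": [
    [0.8, 0, 0, -1.5, 0, 0, 0],
    [0.8, 0, 0, -3, 0, 0, 0],
    [0.8, 0, 0, -4.5, 0, 0, 0],
    [0.8, 0, 0, -5.4, 0, 0, 0],
    [0.8, 0, 0, -5.6, 0, 0, 0]
  ]
}}

```text
time: 10.03
tool_pos: [0.6246, 0.1748, 0.0115]
tool_rot: [-3.14, 0.0, 1.648]
contact_force: [0.1, -0.2, 0.0]
opening: 0.0735
grip_force: 0.0
```

>>> {"name": "step_arm", "arguments": {
  "commands": [
    [0.3, 0, 0, 0, 0, 0, 0],
    [0.3, 0, 0, 0, 0, 0, 0],
    [0.3, 0, 0, 0, 0, 0, 0],
    [0.2, 0, 0, 0, 0, 0, 0],
    [0.2, 0, 0, 0, 0, 0, 0]
  ],
  "grip_force": 20
}}

```text
time: 10.45
tool_pos: [0.6259, 0.1745, 0.0136]
tool_rot: [3.14, -0.0, 1.647]
contact_force: [0.8, 0.2, 0.1]
opening: 0.045
grip_force: 0.0
```

>>> {"name": "step_arm", "arguments": {
  "commands": [
    [0.4, 0, 0, -0.3, 0, 0, 0],
    [0.2, 0, 0, -0.3, 0, 0, 0],
    [0.2, 0, 0, -0.3, 0, 0, 0],
    [0.2, 0, 0, -0.3, 0, 0, 0],
    [0.2, 0, 0, -0.3, 0, 0, 0]
  ],
  "grip_force": 30
}}

```text
time: 10.87
tool_pos: [0.6254, 0.1743, 0.0096]
tool_rot: [-3.141, -0.0, 1.647]
contact_force: [0.2, -0.2, -1.0]
opening: 0.0311
grip_force: 30.0
```

>>> {"name": "step_arm", "arguments": {
  "commands": [
    [0.2, 0, 0, 0, 0, 0, 0],
    [0.2, 0, 0, 0, 0, 0, 0],
    [0.2, 0, 0, 1, 0, 0, 0],
    [0.2, 0, 0, 3, 0, 0, 0],
    [0.2, 0, 0, 5, 0, 0, 0]
  ]
}}

```text
time: 11.28
tool_pos: [0.6248, 0.1743, 0.0601]
tool_rot: [-3.139, 0.0, 1.647]
contact_force: [1.1, 0.6, -1.3]
opening: 0.0311
grip_force: 30.0
```

>>> {"name": "step_arm", "arguments": {
  "commands": [
    [0.2, 0, 0, 3, 0, 0, 0],
    [0.2, 0, 0, 5, 0, 0, 0],
    [0.2, 0, 0, 6.5, 0, 0, 0],
    [0.2, 0, 0, 7, 0, 0, 0],
    [0.2, 0, 0, 7, 0, 0, 0]
  ]
}}

```text
time: 11.7
tool_pos: [0.6262, 0.1745, 0.1318]
tool_rot: [3.138, -0.0, 1.647]
contact_force: [0.3, -0.3, -0.9]
opening: 0.0313
grip_force: 30.0
```

>>> {"name": "step_arm", "arguments": {
  "commands": [
    [0.2, -2, -1.3, 0, 0, 0, 0.03],
    [0.2, -5, -3.2, 0, 0, 0, 0.07],
    [0.2, -8, -5, 0, 0, 0, 0.1],
    [0.2, -11, -7, 0, 0, 0, 0.14],
    [0.2, -14, -8.9, 0, 0, 0, 0.165]
  ]
}}

```text
time: 12.12
tool_pos: [0.4829, 0.0847, 0.1284]
tool_rot: [-3.139, -0.001, 1.814]
contact_force: [0.4, -0.4, -0.8]
opening: 0.0314
grip_force: 30.0
```

>>> {"name": "step_arm", "arguments": {
  "commands": [
    [0.2, -1, -0.6, 0, 0, 0, 0],
    [0.2, -1.4, -0.85, 0, 0, 0, 0],
    [0.2, -1.4, -0.85, 0, 0, 0, 0],
    [0.2, -1.4, -0.85, 0, 0, 0, 0],
    [0.2, -1.4, -0.85, 0, 0, 0, 0]
  ]
}}

```text
time: 12.53
tool_pos: [0.4726, 0.0773, 0.1295]
tool_rot: [3.141, -0.0, 1.812]
contact_force: [0.7, 0.5, -1.7]
opening: 0.0311
grip_force: 30.0
```

Run:
```python
from h import *
s=observe(); y=s["tool_rot"][2]; print(s["tool_pos"],np.degrees(np.arctan2(-np.cos(y),np.sin(y))))
m,im=snap("wrist","w5"); print(proj(m,[[.4715,.0765,.0406]]))
mt=camera_model("top"); it=np.load("pics/t2.npy"); hsv=cv2.cvtColor(it,cv2.COLOR_RGB2HSV)
b=cv2.inRange(hsv,(100,100,40),(130,255,255)); z=b*0; z[205:260,310:370]=b[205:260,310:370]
c=cv2.findNonZero(z); print(cv2.boundingRect(c)); P=plane(mt,c[:,0],.010)[:,:2]; print("blue",cv2.minAreaRect((P*1000).astype(np.float32)))
a=cv2.resize(it[205:260,310:375],(400,338),interpolation=2); C=np.zeros((576,800,3),np.uint8); C[:338,:400]=a; C[:300,400:]=cv2.resize(im,(400,300))
C[300:576,400:]=cv2.resize(im[110:248,156:356],(400,276),interpolation=2)
cv2.imwrite("pics/c5.png",C[:,:,::-1])
```

```text
[0.47255507 0.07731949 0.12954017] 13.823109798645607
[[256.58260618 194.1047913 ]]
(318, 217, 40, 30)
blue ((470.10491943359375, 77.04751586914062), (65.48355865478516, 106.92989349365234), 13.88606071472168)
```

View pics/c5.png

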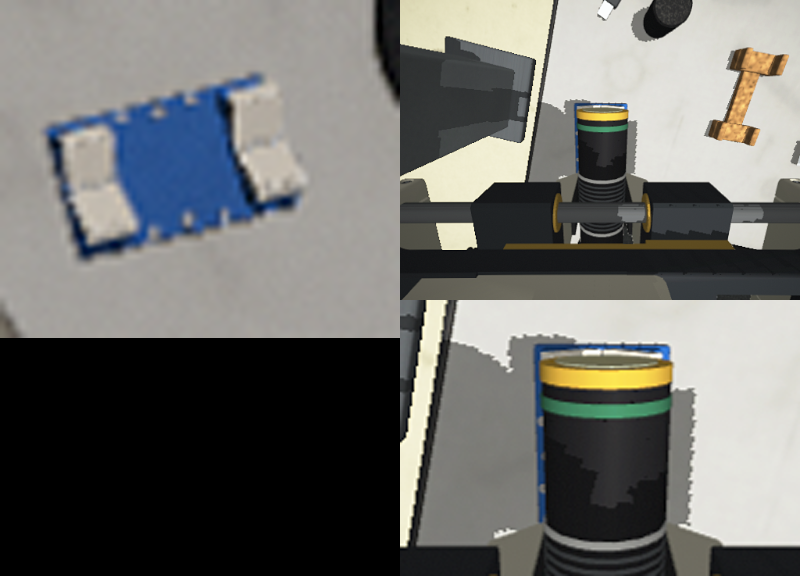

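The top crop shows the V-block free. Blue base corners are at about (48,130), (262,78), (300,203) and (85,255), with both white saddles clear. In the wrist crop the barrel is over the block, and the base's far edge runs from (535,346) to (669,346).

Run:
```python
from h import *
m=camera_model("wrist")
q=[[223.5,133],[290.5,133]]; P=plane(m,q,.010); print("far edge corners",P,np.hypot(*(P[1]-P[0])[:2]))
c=P.mean(0)[:2]; a=np.radians(13.9); yv=np.array([-np.sin(a),np.cos(a)]); print("centre from edge",c-yv*.055)
L=plane(m,[[226,146],[292,146]],.1485); print("lens ring",L, L.mean(0)); s=observe(); print(s["tool_pos"])
xv=np.array([np.cos(a),np.sin(a)]); 
for n,p in(("blk",c),("ring",L.mean(0)[:2]),("tcp",s["tool_pos"][:2]),("cov",[.4715,.0765]),("blue",[.4701,.077])): print(n,np.array(p)@xv*1000,np.array(p)@yv*1000)
```

```text
far edge corners [[0.42794175 0.1194634  0.01      ]
 [0.49051438 0.13486212 0.01      ]] 0.06443954523416126
centre from edge [0.47244061 0.07377336]
lens ring [[0.44363706 0.12942605 0.1485    ]
 [0.47498055 0.13713997 0.1485    ]] [0.45930881 0.13328301 0.1485    ]
[0.47244264 0.07735829 0.12946785]
blk 476.32831069959735 13.119529882189704
ring 477.8769450566559 19.04115866181284
tcp 477.19148274493676 -38.401003351595214
cov 476.07026631362766 -39.00771118729825
blue 474.83137726065684 -38.18603368704099
```

>>> {"name": "step_arm", "arguments": {
  "commands": [
    [0.2, -0.1, 0, -2, 0, 0, 0],
    [0.2, -0.1, 0, -5, 0, 0, 0],
    [0.2, -0.1, 0, -7.5, 0, 0, 0],
    [0.2, -0.1, 0, -9, 0, 0, 0],
    [0.2, -0.1, 0, -9.3, 0, 0, 0]
  ]
}}

```text
time: 13.0
tool_pos: [0.4693, 0.0773, 0.0339]
tool_rot: [-3.137, -0.001, 1.812]
contact_force: [-0.4, -0.2, -0.7]
opening: 0.0315
grip_force: 30.0
```

>>> {"name": "step_arm", "arguments": {
  "commands": [
    [0.2, 0, 0, -0.3, 0, 0, 0],
    [0.2, 0, 0, -0.6, 0, 0, 0],
    [0.2, 0, 0, -0.8, 0, 0, 0],
    [0.2, 0, 0, -0.8, 0, 0, 0],
    [0.2, 0, 0, -0.8, 0, 0, 0]
  ]
}}

```text
time: 13.42
tool_pos: [0.471, 0.0769, 0.0294]
tool_rot: [3.14, 0.0, 1.812]
contact_force: [0.2, -0.4, -0.1]
opening: 0.0315
grip_force: 30.0
```

>>> {"name": "step_arm", "arguments": {
  "commands": [
    [0.2, 0, 0, -0.1, 0, 0, 0],
    [0.2, 0, 0, -0.2, 0, 0, 0],
    [0.2, 0, 0, -0.3, 0, 0, 0],
    [0.2, 0, 0, -0.3, 0, 0, 0],
    [0.2, 0, 0, -0.3, 0, 0, 0]
  ]
}}

```text
time: 13.83
tool_pos: [0.4705, 0.0769, 0.0257]
tool_rot: [3.142, 0.0, 1.812]
contact_force: [-0.1, 0.6, -1.1]
opening: 0.0313
grip_force: 30.0
```

>>> {"name": "step_arm", "arguments": {
  "commands": [
    [0.2, 0, 0, -0.1, 0, 0, 0],
    [0.2, 0, 0, -0.2, 0, 0, 0],
    [0.2, 0, 0, -0.25, 0, 0, 0],
    [0.2, 0, 0, -0.25, 0, 0, 0],
    [0.2, 0, 0, -0.25, 0, 0, 0]
  ]
}}

```text
time: 14.25
tool_pos: [0.4705, 0.0769, 0.0232]
tool_rot: [-3.142, -0.0, 1.812]
contact_force: [-0.8, -0.3, -1.1]
opening: 0.0312
grip_force: 30.0
```

>>> {"name": "step_arm", "arguments": {
  "commands": [
    [0.2, 0, 0, -0.1, 0, 0, 0],
    [0.2, 0, 0, -0.1, 0, 0, 0],
    [0.2, 0, 0, -0.1, 0, 0, 0],
    [0.2, 0, 0, -0.1, 0, 0, 0],
    [0.2, 0, 0, -0.1, 0, 0, 0]
  ]
}}

```text
time: 14.67
tool_pos: [0.4708, 0.0769, 0.0224]
tool_rot: [3.141, 0.0, 1.812]
contact_force: [0.1, -0.1, -0.0]
opening: 0.0313
grip_force: 30.0
```

>>> {"name": "step_arm", "arguments": {
  "commands": [
    [0.2, 0, 0, -0.1, 0, 0, 0],
    [0.2, 0, 0, -0.1, 0, 0, 0],
    [0.2, 0, 0, -0.1, 0, 0, 0],
    [0.2, 0, 0, -0.1, 0, 0, 0],
    [0.2, 0, 0, -0.1, 0, 0, 0]
  ]
}}

```text
time: 15.08
tool_pos: [0.471, 0.0769, 0.022]
tool_rot: [3.14, 0.0, 1.812]
contact_force: [-0.2, 0.4, 7.2]
opening: 0.0314
grip_force: 30.0
```

Run:
```python
from h import *
s=observe(); print(s["tool_pos"],s["contact_force"],s["torque"])
```

```text
[0.47102158 0.07690885 0.02197736] [-0.23270109  0.36170207  7.18241441] [-0.10995224  0.10158783 -0.02809716]
```

>>> {"name": "step_arm", "arguments": {
  "commands": [
    [0.2, 0, 0, -0.02, 0, 0, 0],
    [0.2, 0, 0, -0.02, 0, 0, 0],
    [0.2, 0, 0, -0.02, 0, 0, 0],
    [0.2, 0, 0, -0.02, 0, 0, 0],
    [0.2, 0, 0, -0.02, 0, 0, 0]
  ]
}}

```text
time: 15.5
tool_pos: [0.471, 0.0769, 0.022]
tool_rot: [3.14, 0.0, 1.812]
contact_force: [-1.8, 0.2, 9.6]
opening: 0.0312
grip_force: 30.0
```

>>> {"name": "step_arm", "arguments": {
  "commands": [
    [0.2, 0, 0, 0, 0, 0, 0],
    [0.2, 0, 0, 0, 0, 0, 0],
    [0.2, 0, 0, 0, 0, 0, 0],
    [0.2, 0, 0, 0, 0, 0, 0],
    [0.2, 0, 0, 0, 0, 0, 0]
  ]
}}

```text
time: 15.92
tool_pos: [0.471, 0.0769, 0.022]
tool_rot: [3.14, 0.0, 1.812]
contact_force: [-1.2, 0.4, 8.9]
opening: 0.031
grip_force: 30.0
```

Run:
```python
from h import *
snap("top","t6"); snap("scene","s6")
s=observe(); print(s["tool_pos"],s["contact_force"],s["torque"])
C=np.zeros((600,800,3),np.uint8); C[:300,:400]=cv2.resize(np.load("pics/t6.npy")[150:270,210:370],(400,300),interpolation=2)
C[:,400:]=cv2.resize(np.load("pics/s6.npy")[84:384,160:360],(400,600),interpolation=2)
cv2.imwrite("pics/c6.png",C[:,:,::-1])
```

```text
[0.47104313 0.07692232 0.0219531 ] [-1.03610583  0.14153738  9.34469861] [-0.09492829  0.20124488  0.0360642 ]
```

View pics/c6.png

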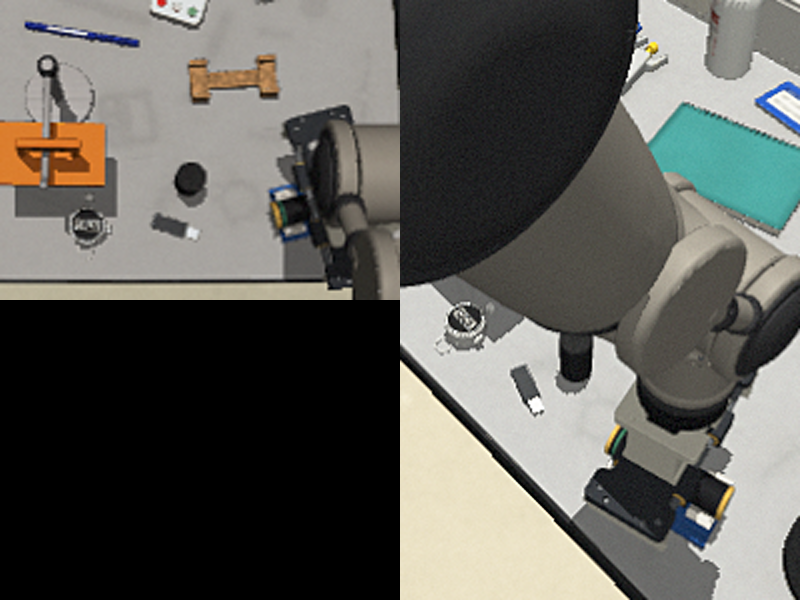

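The cover hangs on the rod at (45,150), the barrel lies in the V at (290,212), and the bystanders haven't moved. Vertical force is about 9.3 N, so I'll trim out the small sideways force.

>>> {"name": "step_arm", "arguments": {
  "commands": [
    [0.2, -0.01, 0, 0, 0, 0, 0],
    [0.2, -0.01, 0, 0, 0, 0, 0],
    [0.2, -0.01, 0, 0, 0, 0, 0],
    [0.2, -0.01, 0, 0, 0, 0, 0],
    [0.2, -0.01, 0, 0, 0, 0, 0]
  ]
}}

```text
time: 16.43
tool_pos: [0.471, 0.0769, 0.022]
tool_rot: [3.14, 0.0, 1.812]
contact_force: [-1.3, 0.1, 9.4]
opening: 0.0311
grip_force: 30.0
```

>>> {"name": "step_arm", "arguments": {
  "commands": [
    [0.2, 0, 0, 0, 0, 0, 0],
    [0.2, 0, 0, 0, 0, 0, 0],
    [0.2, 0, 0, 0, 0, 0, 0],
    [0.2, 0, 0, 0, 0, 0, 0],
    [0.2, 0, 0, 0, 0, 0, 0]
  ]
}}

```text
time: 16.85
tool_pos: [0.471, 0.0769, 0.022]
tool_rot: [3.14, 0.0, 1.812]
contact_force: [-1.3, 0.6, 8.7]
opening: 0.0312
grip_force: 30.0
```

>>> {"name": "step_arm", "arguments": {
  "commands": [
    [0.2, -0.03, 0, -0.01, 0, 0, 0],
    [0.2, -0.03, 0, -0.01, 0, 0, 0],
    [0.2, -0.03, 0, -0.01, 0, 0, 0],
    [0.2, -0.03, 0, -0.01, 0, 0, 0],
    [0.2, -0.03, 0, -0.01, 0, 0, 0]
  ]
}}

```text
time: 17.27
tool_pos: [0.4711, 0.0769, 0.022]
tool_rot: [3.139, 0.001, 1.812]
contact_force: [0.3, 1.0, 8.1]
opening: 0.0312
grip_force: 30.0
```

>>> {"name": "step_arm", "arguments": {
  "commands": [
    [0.2, 0, 0, 0, 0, 0, 0],
    [0.2, 0, 0, 0, 0, 0, 0],
    [0.2, 0, 0, 0, 0, 0, 0],
    [0.2, 0, 0, 0, 0, 0, 0],
    [0.2, 0, 0, 0, 0, 0, 0]
  ]
}}

```text
time: 17.68
tool_pos: [0.471, 0.0769, 0.022]
tool_rot: [3.139, 0.001, 1.812]
contact_force: [-0.4, 0.6, 8.6]
opening: 0.031
grip_force: 30.0
```

Sideways force is now about zero. Adding a touch more downward force, then handing in.

>>> {"name": "step_arm", "arguments": {
  "commands": [
    [0.2, 0, 0, -0.01, 0, 0, 0],
    [0.2, 0, 0, -0.01, 0, 0, 0],
    [0.2, 0, 0, -0.01, 0, 0, 0],
    [0.2, 0, 0, -0.01, 0, 0, 0],
    [0.2, 0, 0, -0.01, 0, 0, 0]
  ]
}}

```text
time: 18.1
tool_pos: [0.471, 0.0769, 0.022]
tool_rot: [3.139, 0.001, 1.812]
contact_force: [-0.8, -0.2, 9.9]
opening: 0.0313
grip_force: 30.0
```

```bash
python3 -c "
from cell import *
s=observe(); print(s['contact_force'],s['torque']); 
if 7<s['contact_force'][2]<12.5: print(hand_in())"
```

```text
[-0.76750432 -0.24924004  9.88669551] [-0.0676459   0.08363196 -0.04010305]
the job is handed in; nothing more can be done
None
```

The job is handed in at about 18 s: the cover hangs on the hook and is released, and the gripper is still holding the larger barrel seated in the V-block at about 9.9 N down with under 1 N sideways; no verdict came back.

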